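# Hang the blue caddy on the dental bench's wall cleat

### The job

Take the caddy with the blue grip fin (the one with the small amber bottles) and hang it near the middle of the red cleat on the clear upstand: tip it about 20 degrees, its top leaning towards the wall, bring its angled rear strip over the cleat, then let it down so that it locks, hanging level and square to the wall with its strip fully home. Let go of it, and leave the green and the orange caddy where they stand.

Things in the scene. Friction and masses are not known exactly. Their poses are not given: they have to be found in the camera images.
- blue_caddy: White bin, BLUE fin, amber bottles, 220 g. Origin: centre of underside; z up, +x rear, y width. Bin x -35..35, y -50..50; rear plate to z 112. Fin to pinch across y: 12 thick, x -26..26, free z 65..140. Rear strip 4 thick, 90 wide, slopes down and back at 52 deg from level, from the rear plate at z 110 to its lower edge at x 69, z 66, open below it. Foot bar at z 4..14 reaches x 69. (mm)
- green_caddy: The same caddy with a GREEN fin and pens in it (z up to 83 mm); a bystander, not to be moved. Same frame and sizes as the blue one.
- orange_caddy: The same caddy with an ORANGE fin and small tool vials in it (z up to 75 mm); a bystander, not to be moved. Same frame and sizes as the blue one.
- cleat (a point): Seat for the strip's lower edge, mid-cleat, on the front face of a fixed clear wall (280 wide, top 165 above bench), 121.5 above bench. x into the wall, y along the cleat, z up. Cleat: red plate 4 thick, 240 long, rising from the wall towards -x at 52 deg; free edge 22-26 before the wall, 22 above the seat; the strip drops in behind. Home: caddy axes parallel to these, strip edge on this point. (mm)

How it is judged (in metres and radians):
On the way:
1. the blue caddy, tipped 8 to 45 degrees with its top leaning towards the wall, has its strip's lower edge over or in the cleat, up to 70 mm above the seat and 45 mm to the side (angle between blue_caddy's own x axis and vertical between 1.71 and 2.36 rad and x of cleat in the frame of blue_caddy between 0.034 and 0.12 m and y of cleat in the frame of blue_caddy between -0.045 and 0.045 m and z of cleat in the frame of blue_caddy between -0.01 and 0.07 m), for 0.1 s.
At the end, for the whole second after the job is handed in: The blue caddy hangs released and at rest on the cleat: strip edge within 10 mm of the seat in depth and height and within 45 mm of the cleat's middle, level and square to the wall within 10 degrees (x of cleat in the frame of blue_caddy between 0.059 and 0.079 m and y of cleat in the frame of blue_caddy between -0.045 and 0.045 m and z of cleat in the frame of blue_caddy between 0.056 and 0.076 m and angle between blue_caddy's own z axis and vertical below 0.17 rad and angle between the y axis of blue_caddy and the y axis of cleat, either way round below 0.17 rad and linear speed of blue_caddy below 0.02 m/s and contact force between blue_caddy and the fingers below 0.1 N); the robot touches nothing.
It fails at once if the green caddy is moved more than 30 mm (distance of green_caddy from where it was at the start of the episode above 0.03 m).
It fails at once if the orange caddy is moved more than 30 mm (distance of orange_caddy from where it was at the start of the episode above 0.03 m).
It also fails if it takes over 45 s, if anything falls off the work surface, if the arm or the gripper's body presses on something with over 40 N, if the wrist force passes 120 N, or if a joint passes its speed limit or range.

### The arm

A 6-joint arm with a two-finger parallel gripper is mounted at the origin on the work surface. World frame = base frame: x ahead of the robot, y to its left, z up, the work surface at z = 0. Lengths are in m, angles in degrees, forces in N, time in s.
With the tool pointing down it reaches from about 0.275 to 0.775 m from the base axis. Payload 14.6 kg.
Tool frame: the origin (TCP) lies midway between the tips of the shut fingers; the grasp point (between the pads) lies 19 mm behind it; z points along the fingers, y is the direction in which the jaws open and shut (so a half turn about z gives the same grasp; the last joint's range is limited). The gripper opens to 85 mm and grips with 20 to 120 N. Pads are 22 mm wide; open, the fingers measure 114 mm over their backs; the gripper's body (76 mm by 85 mm) begins 54 mm behind the grasp point. The pads swing forward as they close: fully open they stand 13 mm farther back than shut.
Start: joints at [-83.096, 15.075, -2.767, 72.158, 0, 81.102], TCP at [0.143, -0.505, 0.231] pointing down, gripper open.
Joint ranges: [-151.79, 151.79], [-50.71, 97.33], [-67.44, 78.34], [-121.81, 120.89], [-77.56, 73.72], [-180, 180]. Speed limits (degrees/s): [108.29, 108.29, 147.25, 159.86, 180, 180].

### API

Orientations are given as a 3x3 rotation matrix whose columns are the frame's x, y, z axes.
In Python, from station import sensors, eyes, workorder gives the robot as it stands.
- The arm moves only by the tool play_rows, never from a script. Its argument "series" is a list of rows, each an object of numbers: "grip": the opening, from -1 (shut) to 1 (fully open); "dx", "dy", "dz": the shift along the tool's x, y, z in units of 25 mm (1.0 is 25 mm); "twist": the turn about the tool's z in units of 5 degrees (1.0 is 5 degrees). In form: [{"grip": .., "dx": .., "dy": .., "dz": .., "twist": ..}, ...]. A call has 1 to 8 rows; each row shifts and turns the commanded pose from where the row before left it, along the tool's axes as they then stand; what a row does not reach is not made up. A row lasts 1/12 s, in which the tool goes at most 41.7 mm and 7.16 degrees, less where a joint would pass 70% of its speed; a pose out of reach is approached as far as the arm can. A call is refused whole if a number of a shift passes 1 or a number of a turn 1, either way. A call with a gripper value outside its range is refused whole. The fingers move at their own pace and stop on an object; "force" is the grip in N (left out, the last holds). Time passes only in rows, so rows that do not move let the fingers close. It gives the time, the measured TCP pose, the force and the opening at its end, in the units of the state.
- sensors.observe(): the state, without advancing time (a new reading comes with each control period).
- eyes.grab_frame(name): name is "scene" or "top"; returns the picture (420x560x3 uint8, red, green, blue); there is no depth.
- eyes.camera_info(name): a dict with "K" (3x3 intrinsics, pixels), "eye" and "orientation" of the camera in the world. Camera axes: x right, y down, z forward; pixel columns grow to the right and rows downward; lengths in m; the calibration is good to about 2 mm. A picture is of the moment at which its call begins. camera_info takes no time and is no camera call.
- workorder.job_done(): hands the job in, once; it reports no verdict.
The state is a dict: "t": time; "joint_positions": joint angles; "dq": joint speeds; "effort": joint torques, N m; "eef_pos": TCP position; "ee_rot": TCP orientation; "wrist_force": force on the tool from outside, world axes, zero at the start; "wrist_torque": the same for the moment, N m; "gripper_width": finger opening in m.
Only numpy, scipy, OpenCV 4.12 (cv2) and the standard library are available. Lean on these libraries where they do the work, as an engineer would, in place of code of your own. Each camera call takes 0.05 s, during which the arm holds its last target.

## Working session

There is one attempt and no reset: what is moved stays moved. The work goes in short steps, Python scripts to look and compute and a tool call to move; the robot and the scene stay as the last step left them, time stands still between calls to the robot, and variables do not carry over. Pictures are saved under pics/ and viewed, and the job is handed in when it is done.

Besides the shell and the picture viewer there is one more tool, called after "Call:" by a JSON object that holds its "name" and its "arguments". play_rows: Moves the arm, as the interface text tells. Its arguments: {"type":"object","properties":{"series":{"type":"array","items":{"type":"object","properties":{"grip":{"type":"number"},"dx":{"type":"number"},"dy":{"type":"number"},"dz":{"type":"number"},"twist":{"type":"number"}}}},"force":{"type":"number"}},"required":["series"]}

```bash
mkdir -p pics; ls; python3 - <<'E'
from station import sensors, eyes, workorder
import cv2
print(sensors.observe())
for n in("scene","top"):
    print(eyes.camera_info(n)); cv2.imwrite(f"pics/{n}0.png",eyes.grab_frame(n)[:,:,::-1])
E
```

```text
pics
{'t': 0.0, 'joint_positions': array([-8.30949583e+01,  1.50962009e+01, -2.80334362e+00,  7.21572968e+01,
        4.57270937e-04,  8.11014756e+01]), 'dq': array([-0.10496191, -0.01126439, -0.07830898,  0.0907182 , -0.0036274 ,
       -0.02540152]), 'effort': array([-3.02627031e-04, -6.37604713e+01,  3.84569836e+01,  1.35183692e-02,
       -2.57605243e-04, -1.20783520e-05]), 'eef_pos': array([ 0.14293908, -0.50489031,  0.2308516 ]), 'ee_rot': array([[ 9.62201055e-01,  2.72340078e-01, -1.11347494e-04],
       [ 2.72340053e-01, -9.62200563e-01,  9.85831069e-04],
       [ 1.61342689e-04, -9.78892077e-04, -9.99999508e-01]]), 'wrist_force': array([ 0.23868953, -0.44591373, -0.18277716]), 'wrist_torque': array([ 0.00326227, -0.0453438 ,  0.00085087]), 'gripper_width': 0.08511698502895053}
{'K': array([[456.0252938 ,   0.        , 279.90636422],
       [  0.        , 456.0252938 , 212.18469399],
       [  0.        ,   0.        ,   1.        ]]), 'eye': array([1.10839381, 0.47494228, 0.64498761]), 'orientation': array([[-0.66423274,  0.40998244, -0.6250674 ],
       [ 0.74720678,  0.3885724 , -0.53916001],
       [ 0.02183781, -0.82518233, -0.56444418]])}
{'K': array([[509.1374712 ,   0.        , 280.40894231],
       [  0.        , 509.1374712 , 213.84950367],
       [  0.        ,   0.        ,   1.        ]]), 'eye': array([ 0.49424104, -0.01384632,  1.05977598]), 'orientation': array([[ 0.00588329, -0.99817699,  0.0600674 ],
       [-0.99964015, -0.00744279, -0.02577171],
       [ 0.0261718 , -0.05989416, -0.99786158]])}
```

View pics/scene0.png

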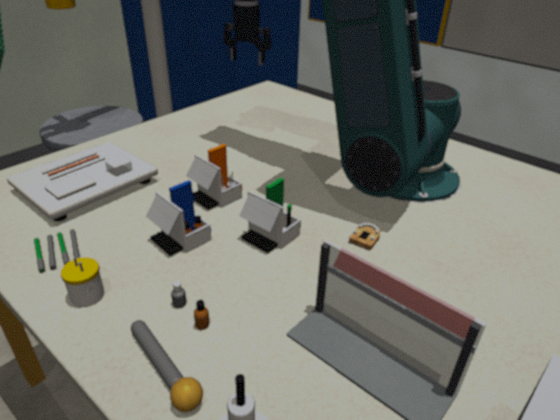

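View pics/top0.png

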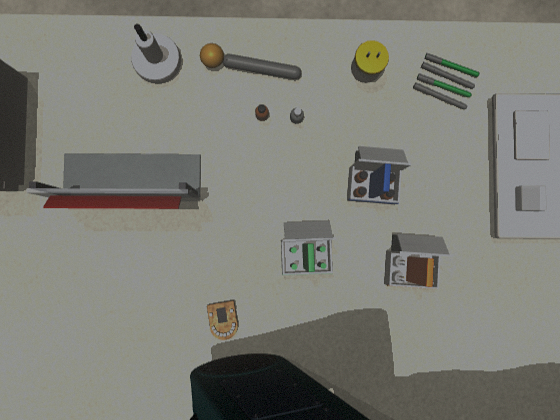

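The scene view shows the blue fin near (182,203) and the red cleat from (335,255) to (472,325). In the top view the blue fin is near (380,180) and the cleat runs from (45,202) to (182,202). The rear strips face +x, the same way as the wall. I'll zoom in before measuring.

```bash
python3 - <<'E'
import cv2,numpy as np
s=cv2.imread("pics/scene0.png");t=cv2.imread("pics/top0.png")
def z(im,x0,y0,x1,y1,k,n): cv2.imwrite(n,cv2.resize(im[y0:y1,x0:x1],None,fx=k,fy=k,interpolation=cv2.INTER_CUBIC))
z(s,135,135,305,255,4.5,"pics/zs1.png"); z(t,275,140,455,295,3.8,"pics/zt1.png")
z(s,280,230,490,420,3,"pics/zs2.png"); z(t,20,140,220,220,4,"pics/zt2.png")
E
```

```text
(no output)
```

View pics/zs1.png

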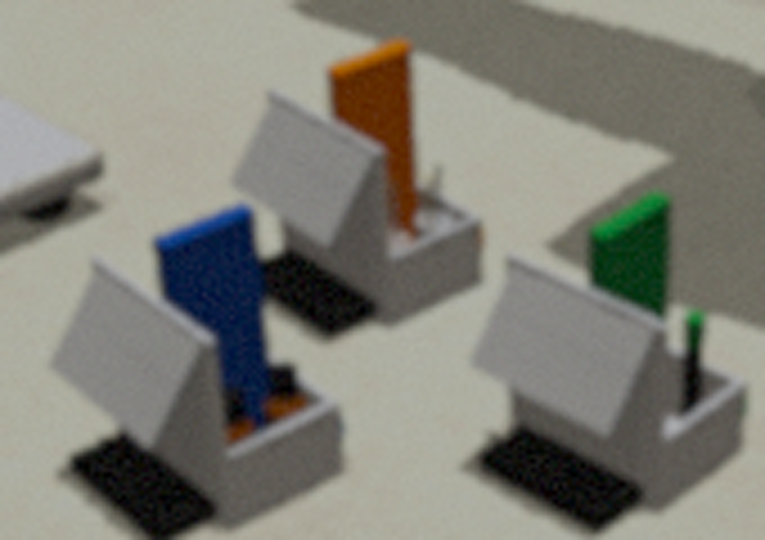

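View pics/zt1.png

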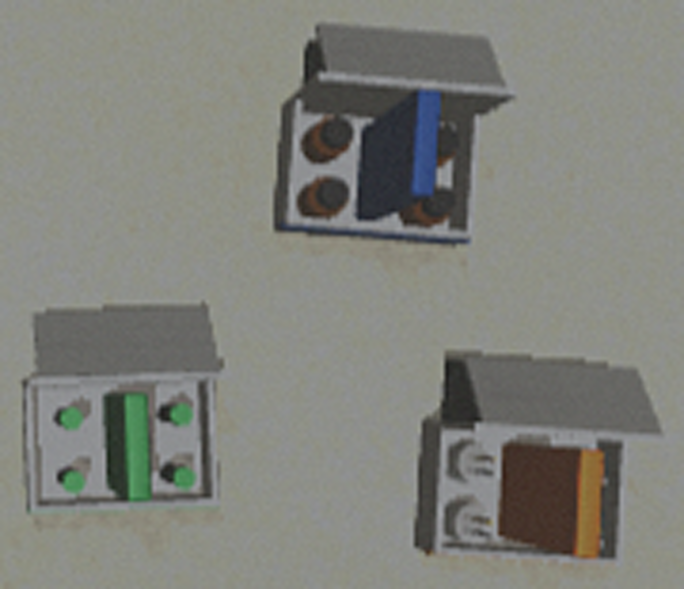

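View pics/zs2.png

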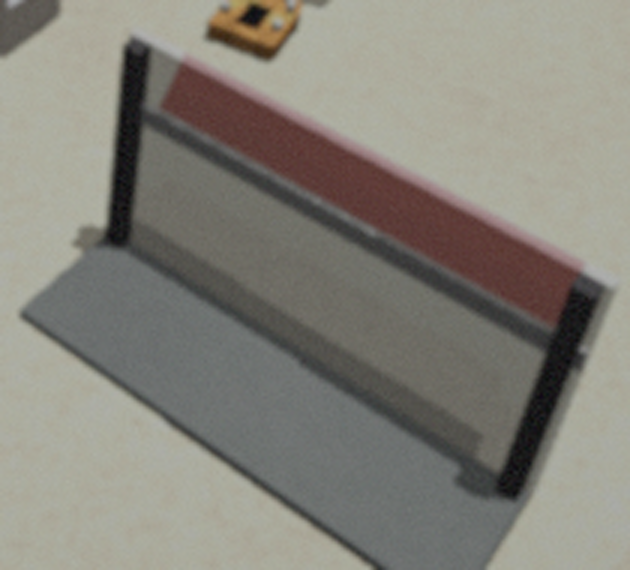

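View pics/zt2.png

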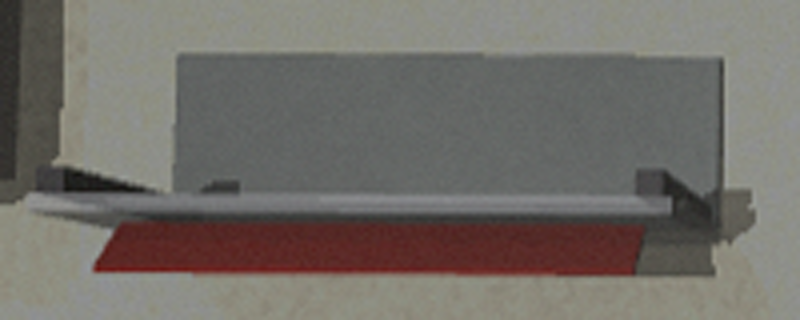

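```bash
cat > h.py <<'E'
import numpy as np
from station import eyes
C={n:eyes.camera_info(n) for n in("scene","top")}
def ray(n,p):
    c=C[n];d=c["orientation"]@np.linalg.inv(c["K"])@np.array([p[0],p[1],1.]);return np.array(c["eye"]),d/np.linalg.norm(d)
def plane(n,p,z):
    o,d=ray(n,p);return o+d*(z-o[2])/d[2]
def tri(ps,pt):
    o1,d1=ray("scene",ps);o2,d2=ray("top",pt)
    s=np.linalg.lstsq(np.c_[d1,-d2],o2-o1,rcond=None)[0]
    a=o1+d1*s[0];b=o2+d2*s[1];return (a+b)/2,np.linalg.norm(a-b)
def proj(n,P):
    c=C[n];q=c["K"]@(c["orientation"].T@(np.array(P)-c["eye"]));return q[:2]/q[2]
E
python3 - <<'E'
import cv2,numpy as np
from h import *
np.set_printoptions(precision=4,suppress=True)
for n in("scene","top"):
    im=cv2.imread(f"pics/{n}0.png");hsv=cv2.cvtColor(im,cv2.COLOR_BGR2HSV)
    H,S,V=cv2.split(hsv)
    for nm,lo,hi in(("blue",105,130),("red",-1,8)):
        m=((H>=lo if lo>=0 else (H<8)|(H>172))&(H<=hi if lo>=0 else True)&(S>90)&(V>40)).astype(np.uint8)*255
        if nm=="red" and n=="scene": m=((( H<10)|(H>170))&(S>60)).astype(np.uint8)*255
        m[:, :]=m
        if nm=="blue": m[:140]=0
        cs,_=cv2.findContours(m,cv2.RETR_EXTERNAL,cv2.CHAIN_APPROX_NONE)
        for c in sorted(cs,key=cv2.contourArea)[::-1][:2]:
            print(n,nm,cv2.contourArea(c),cv2.approxPolyDP(c,2.5,True)[:,0].tolist())
    mb=((H>=105)&(H<=130)&(S>120)).astype(np.uint8)
    mb[:140]=0
    v=V[mb>0];print(n,np.percentile(v,[5,25,50,75,95]))
    th=(np.percentile(v,5)+np.percentile(v,97))/2
    mm=((mb>0)&(V>th)).astype(np.uint8)*255
    cs,_=cv2.findContours(mm,cv2.RETR_EXTERNAL,cv2.CHAIN_APPROX_NONE);c=max(cs,key=cv2.contourArea)
    print(" top face",cv2.contourArea(c),cv2.minAreaRect(c),cv2.boxPoints(cv2.minAreaRect(c)).round(1).tolist())
E
```

```text
scene blue 587.0 [[187, 181], [170, 190], [172, 200], [184, 210], [185, 221], [192, 229], [193, 196]]
scene red 2659.0 [[334, 264], [463, 338], [467, 336], [472, 320], [341, 251]]
scene red 4.0 [[221, 183], [224, 186]]
scene [ 10.6  59.   63.   66.  120.4]
 top face 45.5 ((180.03448486328125, 185.58621215820312), (2.9711251258850098, 21.16927146911621), 68.19859313964844) [[169.6999969482422, 188.10000610351562], [189.3000030517578, 180.3000030517578], [190.39999389648438, 183.0], [170.8000030517578, 190.89999389648438]]
top blue 140.5 [[385, 164], [383, 190], [388, 191], [390, 164]]
top blue 0.0 [[349, 199]]
top red 1509.0 [[43, 207], [178, 208], [180, 196], [56, 195], [50, 196]]
top red 0.0 [[389, 197]]
top [  7.  14.  19. 127. 134.]
 top face 124.0 ((386.576416015625, 177.005859375), (5.752237796783447, 26.460294723510742), 4.39870548248291) [[382.70001220703125, 190.0], [384.70001220703125, 163.60000610351562], [390.5, 164.0], [388.3999938964844, 190.39999389648438]]
```

```bash
python3 - <<'E'
from h import *
np.set_printoptions(precision=4,suppress=True)
print("fin ctr",tri((180.0,185.6),(386.6,177.0)))
print("fin rear",tri((170.3,189.5),(387.6,163.8)))
print("fin front",tri((189.8,181.6),(385.6,190.2)))
print("onplane .14 rear/front top view",plane("top",(387.6,163.6),.14),plane("top",(385.5,190.4),.14))
# cleat root corners & free edge (scene; top)
for nm,s,t in(("rootL",(464,338),(50.5,195.7)),("rootR",(334,264.7),(181.2,196.7)),("freeL",(474,320),(43.2,207.9)),("freeR",(341.5,250.3),(178.7,208.7))):
    print(nm,tri(s,t))
print("plane .1435 free",plane("top",(43.2,207.9),.1435),plane("top",(178.7,208.7),.1435))
# strip lower edge (z66) top: corners in zoom
for p in((318,24),(490,37)): print("strip edge",plane("top",(p[0]/3.8+275,p[1]/3.8+140),.066))
for p in((302,80),(512,97)): print("plate top",plane("top",(p[0]/3.8+275,p[1]/3.8+140),.112))
E
```

```text
fin ctr (array([ 0.6186, -0.2317,  0.1378]), np.float64(0.0008229127799871983))
fin rear (array([ 0.6428, -0.2335,  0.138 ]), np.float64(0.001172145733905458))
fin front (array([ 0.594 , -0.2294,  0.1382]), np.float64(0.0012356773769711749))
onplane .14 rear/front top view [ 0.6433 -0.2334  0.14  ] [ 0.5939 -0.2292  0.14  ]
rootL (array([0.5811, 0.3862, 0.115 ]), np.float64(0.0014426288652716987))
rootR (array([0.5806, 0.147 , 0.116 ]), np.float64(0.0030616585181127906))
freeL (array([0.5577, 0.388 , 0.1362]), np.float64(0.001775231233914854))
freeR (array([0.5579, 0.1467, 0.135 ]), np.float64(2.2572305115791567e-05))
plane .1435 free [0.5569 0.3856 0.1435] [0.5573 0.1452 0.1435]
strip edge [ 0.6892 -0.1937  0.066 ]
strip edge [ 0.6833 -0.2839  0.066 ]
plate top [ 0.652  -0.1774  0.112 ]
plate top [ 0.6446 -0.2821  0.112 ]
```

Measurements check out:
- **Fin:** the top is at z≈0.138 (text 0.140), and its length and yaw of about -4.7° agree with the strip edge.
- **Cleat:** it is 240 mm long and parallel to world y, with its middle at y≈0.266 and the wall face at x≈0.582.

The tool can't tilt, so I'll grip the fin forward of the centre of mass and let the caddy pivot. First I'll turn the tool about 160° so the last joint stays in range at both places.

Call:
{"name": "play_rows", "arguments": {"series": [{"grip":1,"twist":-1},{"grip":1,"twist":-1},{"grip":1,"twist":-1},{"grip":1,"twist":-1},{"grip":1,"twist":-1},{"grip":1,"twist":-1},{"grip":1,"twist":-1},{"grip":1,"twist":-1}], "force": 20}}

```text
validation failed for argument at $.se...
```

Call:
{"name": "play_rows", "arguments": {"series": [{"grip":1,"twist":-1},{"grip":1,"twist":-1},{"grip":1,"twist":-1},{"grip":1,"twist":-1},{"grip":1,"twist":-1},{"grip":1,"twist":-1},{"grip":1,"twist":-1},{"grip":1,"twist":-1}]}}

```text
validation failed for argument at $.se...
```

Call:
{"name": "play_rows", "arguments": {"series": [{"grip":1,"twist":-1},{"grip":1,"twist":-1},{"grip":1,"twist":-1},{"grip":1,"twist":-1},{"grip":1,"twist":-1},{"grip":1,"twist":-1},{"grip":1,"twist":-1},{"grip":1,"twist":-1}]}}

```text
validation failed for argument at $.se...
```

Call:
{"name": "play_rows", "arguments": {"series": [{"grip":1,"twist":-1},{"grip":1,"twist":-1},{"grip":1,"twist":-1},{"grip":1,"twist":-1},{"grip":1,"twist":-1},{"grip":1,"twist":-1},{"grip":1,"twist":-1},{"grip":1,"twist":-0.9}]}}

```text
validation failed for argument at $.se...
```

All five keys are required in each row.

Call:
{"name": "play_rows", "arguments": {"series": [{"grip":1,"dx":0,"dy":0,"dz":0,"twist":-1},{"grip":1,"dx":0,"dy":0,"dz":0,"twist":-1},{"grip":1,"dx":0,"dy":0,"dz":0,"twist":-1},{"grip":1,"dx":0,"dy":0,"dz":0,"twist":-1},{"grip":1,"dx":0,"dy":0,"dz":0,"twist":-1},{"grip":1,"dx":0,"dy":0,"dz":0,"twist":-1},{"grip":1,"dx":0,"dy":0,"dz":0,"twist":-1},{"grip":1,"dx":0,"dy":0,"dz":0,"twist":-1}], "force": 20}}

```text
t: 0.77
eef_pos: [0.1429, -0.505, 0.231]
ee_rot: [[0.558, 0.83, -0.0], [0.83, -0.558, 0.001], [0.0, -0.0, -1.0]]
wrist_force: [-0.7, -0.3, -0.4]
gripper_width: 0.0854
```

Sign confirmed: yaw went from 15.8° to 56°. I'll continue.

Call:
{"name": "play_rows", "arguments": {"series": [{"grip":1,"dx":0,"dy":0,"dz":0,"twist":-1},{"grip":1,"dx":0,"dy":0,"dz":0,"twist":-1},{"grip":1,"dx":0,"dy":0,"dz":0,"twist":-1},{"grip":1,"dx":0,"dy":0,"dz":0,"twist":-1},{"grip":1,"dx":0,"dy":0,"dz":0,"twist":-1},{"grip":1,"dx":0,"dy":0,"dz":0,"twist":-1},{"grip":1,"dx":0,"dy":0,"dz":0,"twist":-1},{"grip":1,"dx":0,"dy":0,"dz":0,"twist":-1}]}}

```text
t: 1.43
eef_pos: [0.1429, -0.505, 0.231]
ee_rot: [[-0.105, 0.994, -0.0], [0.994, 0.105, 0.001], [0.001, -0.0, -1.0]]
wrist_force: [0.3, 0.9, 0.6]
gripper_width: 0.0855
```

Call:
{"name": "play_rows", "arguments": {"series": [{"grip":1,"dx":0,"dy":0,"dz":0,"twist":-1},{"grip":1,"dx":0,"dy":0,"dz":0,"twist":-1},{"grip":1,"dx":0,"dy":0,"dz":0,"twist":-1},{"grip":1,"dx":0,"dy":0,"dz":0,"twist":-1},{"grip":1,"dx":0,"dy":0,"dz":0,"twist":-1},{"grip":1,"dx":0,"dy":0,"dz":0,"twist":-1},{"grip":1,"dx":0,"dy":0,"dz":0,"twist":-1},{"grip":1,"dx":0,"dy":0,"dz":0,"twist":-1}]}}

```text
t: 2.1
eef_pos: [0.1429, -0.505, 0.231]
ee_rot: [[-0.72, 0.694, -0.0], [0.694, 0.72, 0.001], [0.0, 0.0, -1.0]]
wrist_force: [0.2, -0.4, -0.1]
gripper_width: 0.0851
```

Call:
{"name": "play_rows", "arguments": {"series": [{"grip":1,"dx":0,"dy":0,"dz":0,"twist":-1},{"grip":1,"dx":0,"dy":0,"dz":0,"twist":-1},{"grip":1,"dx":0,"dy":0,"dz":0,"twist":-1},{"grip":1,"dx":0,"dy":0,"dz":0,"twist":-1},{"grip":1,"dx":0,"dy":0,"dz":0,"twist":-1},{"grip":1,"dx":0,"dy":0,"dz":0,"twist":-1},{"grip":1,"dx":0,"dy":0,"dz":0,"twist":-1},{"grip":1,"dx":0,"dy":0,"dz":0,"twist":-0.9}]}}

```text
t: 2.77
eef_pos: [0.1429, -0.505, 0.231]
ee_rot: [[-0.997, 0.077, -0.0], [0.077, 0.997, 0.001], [0.0, 0.001, -1.0]]
wrist_force: [-0.3, -0.3, -0.4]
gripper_width: 0.0854
```

Call:
{"name": "play_rows", "arguments": {"series": [{"grip":1,"dx":-0.73,"dy":0.515,"dz":0,"twist":0},{"grip":1,"dx":-0.73,"dy":0.515,"dz":0,"twist":0},{"grip":1,"dx":-0.73,"dy":0.515,"dz":0,"twist":0},{"grip":1,"dx":-0.73,"dy":0.515,"dz":0,"twist":0},{"grip":1,"dx":-0.73,"dy":0.515,"dz":0,"twist":0},{"grip":1,"dx":-0.73,"dy":0.515,"dz":0,"twist":0},{"grip":1,"dx":-0.73,"dy":0.515,"dz":0,"twist":0},{"grip":1,"dx":-0.73,"dy":0.515,"dz":0,"twist":0}]}}

```text
t: 3.43
eef_pos: [0.2977, -0.4137, 0.2311]
ee_rot: [[-0.997, 0.082, -0.0], [0.082, 0.997, 0.0], [0.0, 0.0, -1.0]]
wrist_force: [0.5, -0.5, 0.6]
gripper_width: 0.0855
```

Call:
{"name": "play_rows", "arguments": {"series": [{"grip":1,"dx":-0.73,"dy":0.515,"dz":0,"twist":0},{"grip":1,"dx":-0.73,"dy":0.515,"dz":0,"twist":0},{"grip":1,"dx":-0.73,"dy":0.515,"dz":0,"twist":0},{"grip":1,"dx":-0.73,"dy":0.515,"dz":0,"twist":0},{"grip":1,"dx":-0.73,"dy":0.515,"dz":0,"twist":0},{"grip":1,"dx":-0.73,"dy":0.515,"dz":0,"twist":0},{"grip":1,"dx":-0.73,"dy":0.515,"dz":0,"twist":0},{"grip":1,"dx":-0.73,"dy":0.515,"dz":0,"twist":0}]}}

```text
t: 4.1
eef_pos: [0.4516, -0.323, 0.231]
ee_rot: [[-0.997, 0.082, -0.0], [0.082, 0.997, 0.0], [0.0, 0.0, -1.0]]
wrist_force: [-0.2, -0.7, -1.2]
gripper_width: 0.0852
```

Call:
{"name": "play_rows", "arguments": {"series": [{"grip":1,"dx":-0.73,"dy":0.515,"dz":0,"twist":0},{"grip":1,"dx":-0.73,"dy":0.515,"dz":0,"twist":0},{"grip":1,"dx":-0.73,"dy":0.515,"dz":0,"twist":0},{"grip":1,"dx":-0.73,"dy":0.515,"dz":0,"twist":0},{"grip":1,"dx":-0.73,"dy":0.515,"dz":0,"twist":0},{"grip":1,"dx":-0.73,"dy":0.515,"dz":0,"twist":0},{"grip":1,"dx":-0.73,"dy":0.515,"dz":0,"twist":0},{"grip":1,"dx":-0.73,"dy":0.515,"dz":0,"twist":0}]}}

```text
t: 4.77
eef_pos: [0.6055, -0.2323, 0.2309]
ee_rot: [[-0.997, 0.082, -0.001], [0.082, 0.997, 0.0], [0.001, 0.0, -1.0]]
wrist_force: [0.2, 0.1, 0.8]
gripper_width: 0.0854
```

Call:
{"name": "play_rows", "arguments": {"series": [{"grip":1,"dx":0.1,"dy":0.05,"dz":0.75,"twist":0},{"grip":1,"dx":0,"dy":0,"dz":0.75,"twist":0},{"grip":1,"dx":0,"dy":0,"dz":0.75,"twist":0},{"grip":1,"dx":0,"dy":0,"dz":0.75,"twist":0},{"grip":1,"dx":0,"dy":0,"dz":0.75,"twist":0},{"grip":1,"dx":0,"dy":0,"dz":0.75,"twist":0},{"grip":1,"dx":0,"dy":0,"dz":0.5,"twist":0},{"grip":1,"dx":0,"dy":0,"dz":0.2,"twist":0}]}}

```text
t: 5.43
eef_pos: [0.6014, -0.2311, 0.099]
ee_rot: [[-0.997, 0.082, -0.003], [0.082, 0.997, 0.002], [0.003, 0.001, -1.0]]
wrist_force: [-0.6, 0.9, -0.9]
gripper_width: 0.0852
```

```bash
cat > snap.py <<'E'
import cv2,sys
from station import eyes,sensors
n,name,x0,y0,x1,y1,k=sys.argv[1],sys.argv[2],*map(float,sys.argv[3:8])
im=eyes.grab_frame(n)[:,:,::-1].copy();cv2.imwrite(f"pics/{name}_full.png",im)
cv2.imwrite(f"pics/{name}.png",cv2.resize(im[int(y0):int(y1),int(x0):int(x1)],None,fx=k,fy=k,interpolation=cv2.INTER_CUBIC))
s=sensors.observe();print(s["t"],s["joint_positions"].round(1),s["eef_pos"].round(4))
E
python3 snap.py scene a1 110 100 290 260 3.7
```

```text
5.4833 [-28.3  30.3   0.9  60.7  -0.  -23.6] [ 0.6015 -0.2312  0.0992]
```

View pics/a1.png

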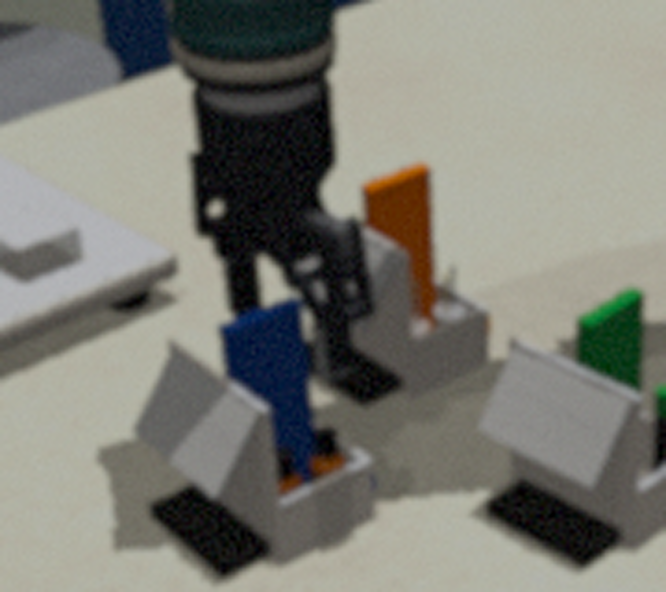

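The fingers straddle the blue fin, whose top is at crop (225..300, 310), and touch nothing. Closing gently now.

Call:
{"name": "play_rows", "arguments": {"series": [{"grip":-1,"dx":0,"dy":0,"dz":0,"twist":0},{"grip":-1,"dx":0,"dy":0,"dz":0,"twist":0},{"grip":-1,"dx":0,"dy":0,"dz":0,"twist":0},{"grip":-1,"dx":0,"dy":0,"dz":0,"twist":0},{"grip":-1,"dx":0,"dy":0,"dz":0,"twist":0},{"grip":-1,"dx":0,"dy":0,"dz":0,"twist":0},{"grip":-1,"dx":0,"dy":0,"dz":0,"twist":0},{"grip":-1,"dx":0,"dy":0,"dz":0,"twist":0}], "force": 20}}

```text
t: 6.15
eef_pos: [0.6024, -0.2316, 0.1015]
ee_rot: [[-0.997, 0.082, 0.0], [0.082, 0.997, -0.0], [-0.0, -0.0, -1.0]]
wrist_force: [-1.3, 0.6, 2.9]
gripper_width: 0.0114
```

Call:
{"name": "play_rows", "arguments": {"series": [{"grip":-1,"dx":0,"dy":0,"dz":-0.2,"twist":0},{"grip":-1,"dx":0,"dy":0,"dz":-0.4,"twist":0},{"grip":-1,"dx":0,"dy":0,"dz":-0.4,"twist":0},{"grip":-1,"dx":0,"dy":0,"dz":-0.5,"twist":0},{"grip":-1,"dx":0,"dy":0,"dz":-0.5,"twist":0},{"grip":-1,"dx":0,"dy":0,"dz":-0.5,"twist":0},{"grip":-1,"dx":0,"dy":0,"dz":0,"twist":0},{"grip":-1,"dx":0,"dy":0,"dz":0,"twist":0}]}}

```text
t: 6.82
eef_pos: [0.6028, -0.2318, 0.1647]
ee_rot: [[-0.997, 0.082, 0.002], [0.082, 0.997, -0.001], [-0.002, -0.001, -1.0]]
wrist_force: [-0.0, -0.3, -2.4]
gripper_width: 0.0114
```

```bash
python3 snap.py scene a2 110 80 290 240 3.7
```

```text
6.8667 [-28.3  28.4   7.8  69.4   0.  -23.6] [ 0.6024 -0.2317  0.1638]
```

View pics/a2.png

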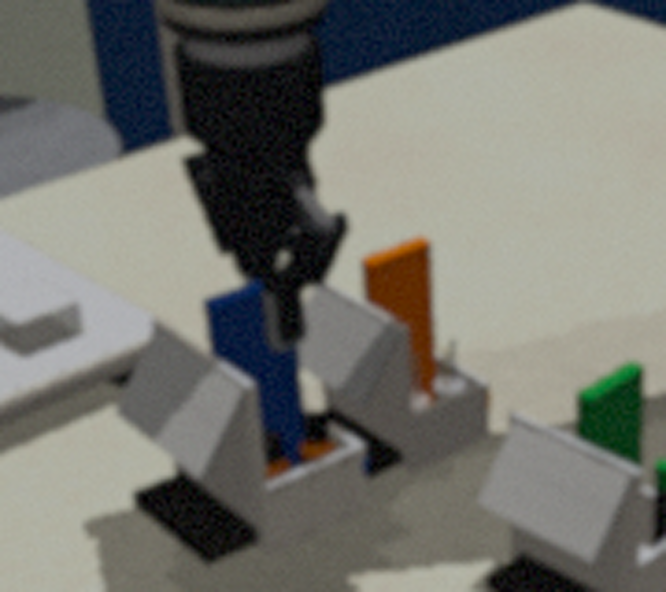

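```bash
python3 snap.py top b2 320 100 450 220 5
```

```text
6.9167 [-28.3  28.4   7.7  69.4  -0.  -23.6] [ 0.6022 -0.2315  0.1633]
```

View pics/b2.png

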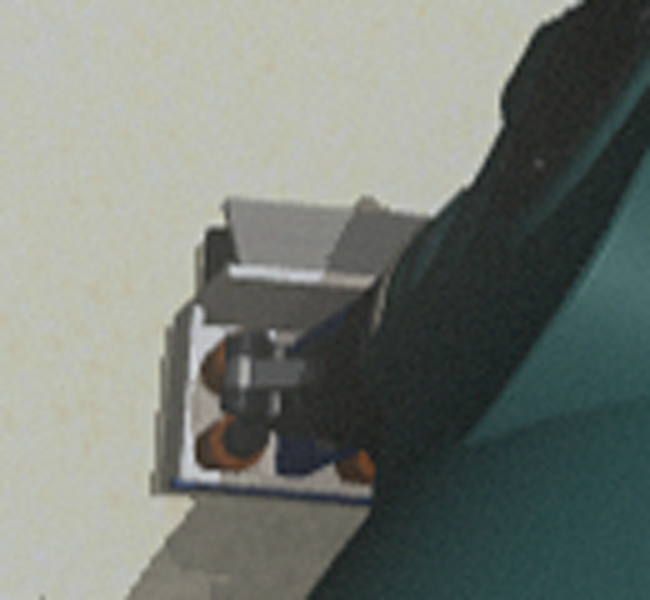

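```bash
python3 - <<'E'
from h import *
np.set_printoptions(precision=4,suppress=True)
a,e=tri((164.9,209.2),(366,140)); b,e2=tri((178.9,183.5),(365.7,153.8))
print(a,e,b,e2); d=a-b; import math
print(math.degrees(math.atan2(-d[2],math.hypot(d[0],d[1]))), np.linalg.norm(d))
E
```

```text
[ 0.6878 -0.1951  0.1281] 0.0031136628762121706 [ 0.6534 -0.1852  0.1773] 0.00199751696101879
53.96615852956444 0.06073929157747196
```

The caddy lifted almost level. The strip slope measures 54° against 52° nominal, so friction holds it. I'll tip it against the wall instead: with the strip above the wall top, push the foot bar into the wall under the cleat. First I carry it high to a spot in front of the wall.

Call:
{"name": "play_rows", "arguments": {"series": [{"grip":-1,"dx":0,"dy":0,"dz":-0.4,"twist":0},{"grip":-1,"dx":0,"dy":0,"dz":-0.7,"twist":0},{"grip":-1,"dx":0,"dy":0,"dz":-0.8,"twist":0},{"grip":-1,"dx":0,"dy":0,"dz":-0.8,"twist":-0.3},{"grip":-1,"dx":0,"dy":0,"dz":-0.8,"twist":-0.3},{"grip":-1,"dx":0,"dy":0,"dz":-0.7,"twist":-0.3},{"grip":-1,"dx":0,"dy":0,"dz":-0.5,"twist":0},{"grip":-1,"dx":0,"dy":0.3,"dz":0,"twist":0}]}}

```text
t: 7.58
eef_pos: [0.6029, -0.2251, 0.2837]
ee_rot: [[-1.0, 0.004, 0.003], [0.004, 1.0, -0.002], [-0.003, -0.002, -1.0]]
wrist_force: [1.3, -0.6, -1.8]
gripper_width: 0.0117
```

Call:
{"name": "play_rows", "arguments": {"series": [{"grip":-1,"dx":0.5,"dy":0.6,"dz":0,"twist":0},{"grip":-1,"dx":0.6,"dy":0.8,"dz":0,"twist":0},{"grip":-1,"dx":0.6,"dy":0.8,"dz":0,"twist":0},{"grip":-1,"dx":0.6,"dy":0.8,"dz":0,"twist":0},{"grip":-1,"dx":0.6,"dy":0.8,"dz":0,"twist":0},{"grip":-1,"dx":0.6,"dy":0.8,"dz":0,"twist":0},{"grip":-1,"dx":0.6,"dy":0.8,"dz":0,"twist":0},{"grip":-1,"dx":0.6,"dy":0.8,"dz":0,"twist":0}]}}

```text
t: 8.25
eef_pos: [0.484, -0.0673, 0.2805]
ee_rot: [[-1.0, 0.004, -0.001], [0.004, 1.0, 0.0], [0.001, 0.0, -1.0]]
wrist_force: [-0.0, 0.8, -1.6]
gripper_width: 0.0119
```

Call:
{"name": "play_rows", "arguments": {"series": [{"grip":-1,"dx":0.6,"dy":0.8,"dz":0,"twist":0},{"grip":-1,"dx":0.6,"dy":0.8,"dz":0,"twist":0},{"grip":-1,"dx":0.6,"dy":0.8,"dz":0,"twist":0},{"grip":-1,"dx":0.6,"dy":0.8,"dz":0,"twist":0},{"grip":-1,"dx":0.3,"dy":0.8,"dz":0,"twist":0},{"grip":-1,"dx":0,"dy":0.8,"dz":0,"twist":0},{"grip":-1,"dx":0,"dy":0.8,"dz":0,"twist":0},{"grip":-1,"dx":0,"dy":0.8,"dz":0,"twist":0}]}}

```text
t: 8.92
eef_pos: [0.4175, 0.0928, 0.2807]
ee_rot: [[-1.0, 0.004, -0.001], [0.004, 1.0, 0.0], [0.001, 0.0, -1.0]]
wrist_force: [0.5, -0.4, -1.7]
gripper_width: 0.0117
```

Call:
{"name": "play_rows", "arguments": {"series": [{"grip":-1,"dx":0,"dy":0.9,"dz":0,"twist":0},{"grip":-1,"dx":0,"dy":0.9,"dz":0,"twist":0},{"grip":-1,"dx":0,"dy":0.9,"dz":0,"twist":0},{"grip":-1,"dx":0,"dy":0.9,"dz":0,"twist":0},{"grip":-1,"dx":0,"dy":0.9,"dz":0,"twist":0},{"grip":-1,"dx":0,"dy":0.9,"dz":0,"twist":0},{"grip":-1,"dx":0,"dy":0.9,"dz":0,"twist":0},{"grip":-1,"dx":0,"dy":0.5,"dz":0,"twist":0}]}}

```text
t: 9.58
eef_pos: [0.4182, 0.2635, 0.2804]
ee_rot: [[-1.0, 0.002, -0.001], [0.002, 1.0, 0.0], [0.001, 0.0, -1.0]]
wrist_force: [-0.4, 0.7, -2.0]
gripper_width: 0.0116
```

Call:
{"name": "play_rows", "arguments": {"series": [{"grip":-1,"dx":0,"dy":0.05,"dz":0.3,"twist":0},{"grip":-1,"dx":0,"dy":0,"dz":0.6,"twist":0},{"grip":-1,"dx":0,"dy":0,"dz":0.6,"twist":0},{"grip":-1,"dx":0,"dy":0,"dz":0.6,"twist":0},{"grip":-1,"dx":0,"dy":0,"dz":0.4,"twist":0},{"grip":-1,"dx":0,"dy":0,"dz":0.15,"twist":0},{"grip":-1,"dx":0,"dy":0,"dz":0,"twist":0}]}}

```text
t: 10.17
eef_pos: [0.4184, 0.2619, 0.214]
ee_rot: [[-1.0, 0.004, -0.002], [0.004, 1.0, -0.001], [0.002, -0.001, -1.0]]
wrist_force: [0.1, 0.7, -1.7]
gripper_width: 0.0115
```

```bash
python3 snap.py scene a3 240 130 500 350 3;python3 snap.py top b3 30 110 230 310 3
```

```text
10.2167 [22.6 12.4 -9.  68.6 -0.  22.8] [0.4188 0.2622 0.2148]
10.2667 [22.6 12.4 -8.9 68.6 -0.  22.8] [0.4192 0.2624 0.2153]
```

View pics/a3.png

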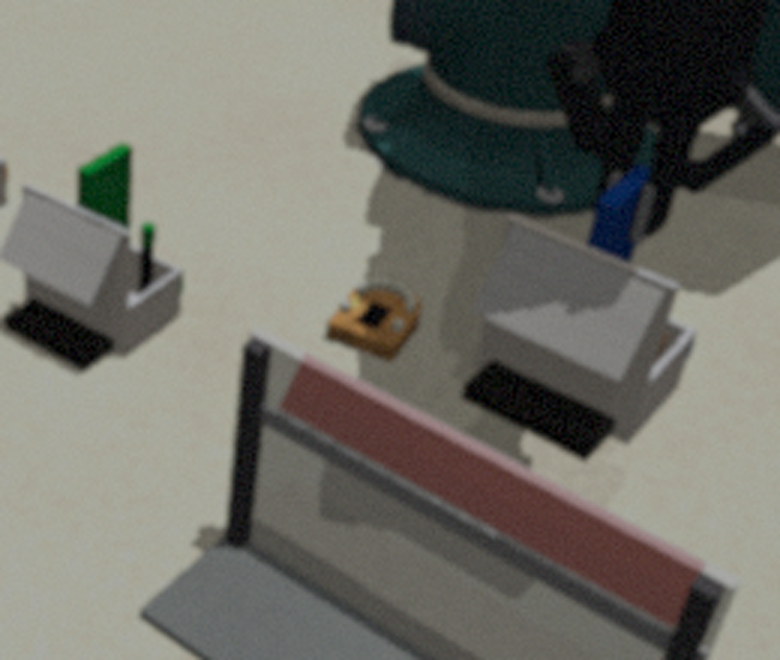

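View pics/b3.png

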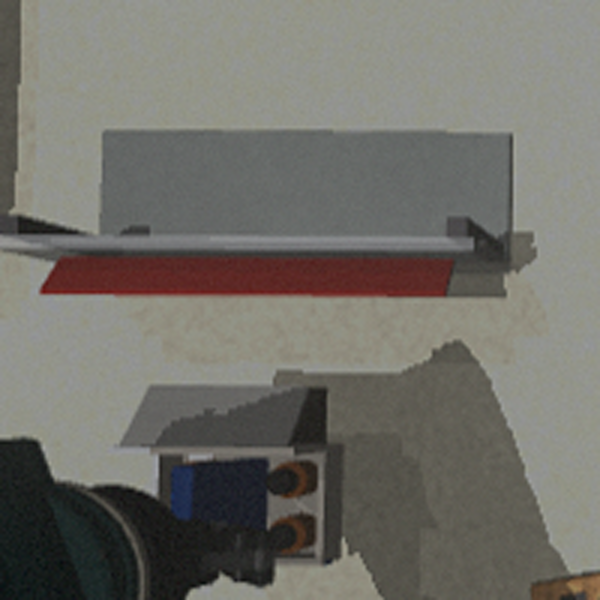

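```bash
python3 - <<'E'
from h import *
np.set_printoptions(precision=4,suppress=True)
for n,s,t in(("lo-",(400.7,235),(139,239)),("lo+",(446,256.7),(80,238.3)),("up-",(411,205),(127,259)),("up+",(465,226),(70,258.3))): print(n,*tri(s,t))
E
```

```text
lo- [0.4983 0.215  0.1712] 0.0160587123292763
lo+ [0.5026 0.3068 0.1781] 0.0006838238085213173
up- [0.4683 0.216  0.2197] 0.003395572271884248
up+ [0.4683 0.3091 0.2217] 0.0068524822716736706
```

The strip edge is at (0.503, 0.262, 0.178), as predicted and level. That is above the wall top at 0.165, and the foot bar is below the cleat tip. Advancing to just short of the wall.

Call:
{"name": "play_rows", "arguments": {"series": [{"grip":-1,"dx":-0.4,"dy":0.1,"dz":0,"twist":0},{"grip":-1,"dx":-0.5,"dy":0,"dz":0,"twist":0},{"grip":-1,"dx":-0.5,"dy":0,"dz":0,"twist":0},{"grip":-1,"dx":-0.5,"dy":0,"dz":0,"twist":0},{"grip":-1,"dx":-0.4,"dy":0,"dz":0,"twist":0},{"grip":-1,"dx":-0.3,"dy":0,"dz":0,"twist":0},{"grip":-1,"dx":-0.1,"dy":0,"dz":0,"twist":0},{"grip":-1,"dx":0,"dy":0,"dz":0,"twist":0}]}}

```text
t: 10.93
eef_pos: [0.487, 0.265, 0.2148]
ee_rot: [[-1.0, 0.004, -0.001], [0.004, 1.0, -0.0], [0.001, -0.0, -1.0]]
wrist_force: [0.1, -0.4, -2.4]
gripper_width: 0.0117
```

Call:
{"name": "play_rows", "arguments": {"series": [{"grip":-1,"dx":-0.2,"dy":0,"dz":0,"twist":0},{"grip":-1,"dx":-0.2,"dy":0,"dz":-0.05,"twist":0},{"grip":-1,"dx":-0.2,"dy":0,"dz":-0.1,"twist":0},{"grip":-1,"dx":-0.2,"dy":0,"dz":-0.1,"twist":0},{"grip":-1,"dx":-0.2,"dy":0,"dz":-0.1,"twist":0},{"grip":-1,"dx":0,"dy":0,"dz":0,"twist":0}]}}

```text
t: 11.43
eef_pos: [0.5128, 0.265, 0.2242]
ee_rot: [[-1.0, 0.004, 0.001], [0.004, 1.0, 0.0], [-0.001, 0.0, -1.0]]
wrist_force: [-0.5, -0.5, -1.6]
gripper_width: 0.0118
```

```bash
python3 snap.py scene a4 300 130 500 330 3;python3 snap.py top b4 30 110 230 310 3
```

```text
11.4833 [19.3 20.3  3.9 73.5 -0.  19.5] [0.5124 0.265  0.224 ]
11.5333 [19.3 20.3  3.8 73.5 -0.  19.5] [0.5122 0.265  0.224 ]
```

View pics/a4.png

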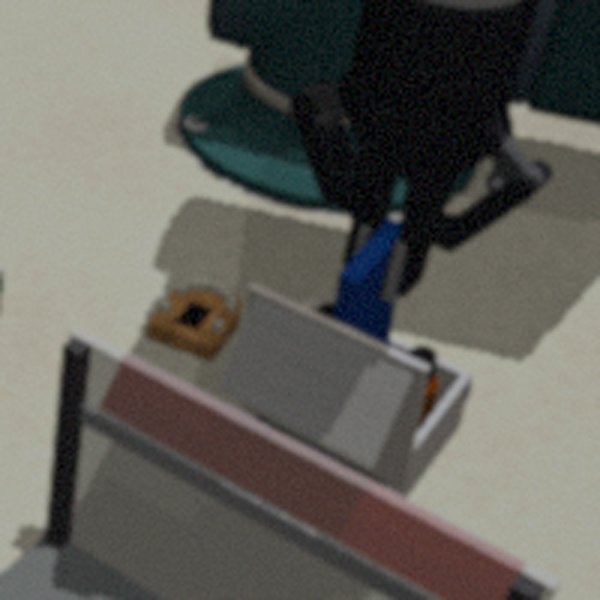

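View pics/b4.png

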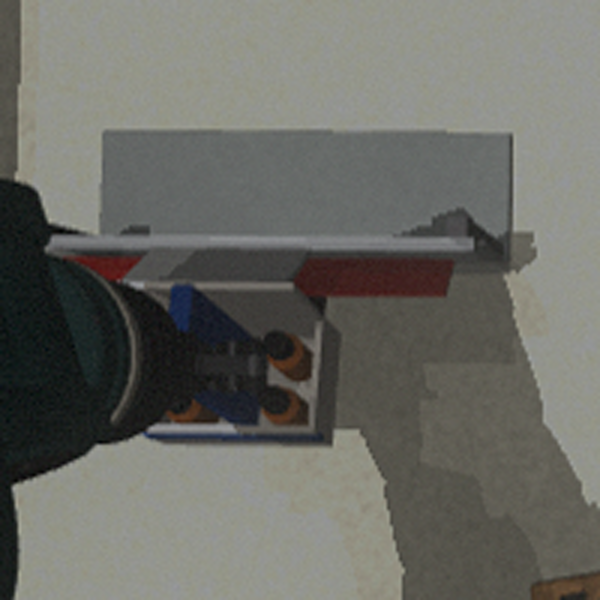

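Call:
{"name": "play_rows", "arguments": {"series": [{"grip":-1,"dx":-0.2,"dy":0,"dz":-0.1,"twist":0},{"grip":-1,"dx":-0.2,"dy":0,"dz":-0.1,"twist":0},{"grip":-1,"dx":-0.2,"dy":0,"dz":-0.1,"twist":0},{"grip":-1,"dx":-0.2,"dy":0,"dz":-0.1,"twist":0},{"grip":-1,"dx":-0.2,"dy":0,"dz":-0.1,"twist":0},{"grip":-1,"dx":-0.2,"dy":0,"dz":-0.1,"twist":0},{"grip":-1,"dx":0,"dy":0,"dz":0,"twist":0}]}}

```text
t: 12.12
eef_pos: [0.5427, 0.2648, 0.239]
ee_rot: [[-1.0, 0.004, 0.001], [0.004, 1.0, 0.0], [-0.001, 0.0, -1.0]]
wrist_force: [-0.7, 0.6, -3.5]
gripper_width: 0.0118
```

```bash
python3 snap.py scene a5 300 130 500 330 3;python3 snap.py top b5 30 110 230 310 3
```

```text
12.1667 [18.3 22.9 10.2 77.3 -0.  18.5] [0.5424 0.2648 0.239 ]
12.2167 [18.3 22.8 10.2 77.3 -0.  18.5] [0.5422 0.2649 0.239 ]
```

View pics/a5.png

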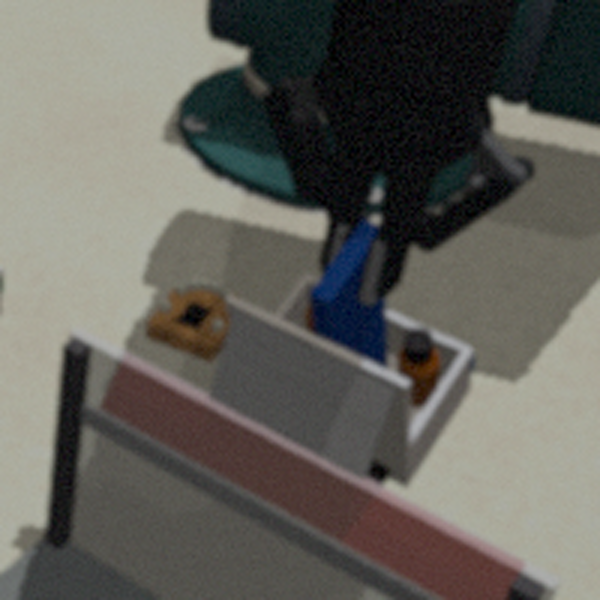

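View pics/b5.png

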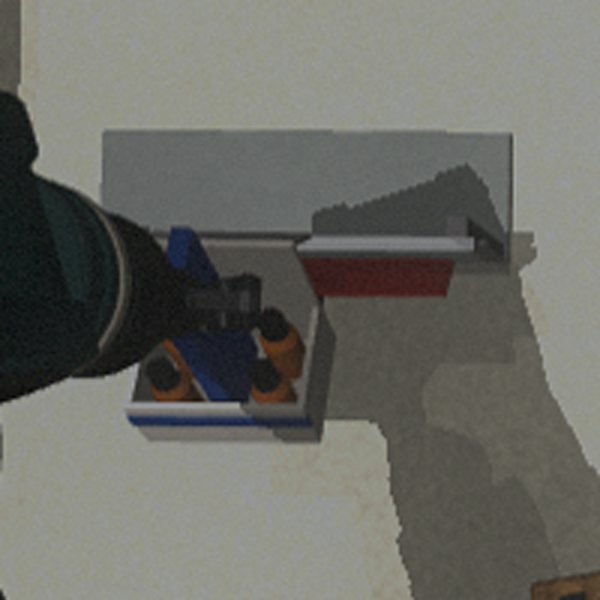

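```bash
python3 - <<'E'
from h import *
np.set_printoptions(precision=4,suppress=True)
a,e=tri((376.7,229),(129,191));print(a,e)
g=np.array([.5422,.265,.258]);r=a-g;print(r, np.hypot(r[0],r[2]), np.degrees(np.arctan2(-r[2],r[0])-np.arctan2(.0085,.051)))
# front bottom edge -y corner in top: (322,440) and front left (150,440)
b,e=tri((0,0),(0,0)) if 0 else (None,None)
for d in (0,10,15,20,25,30):
    t=np.radians(d);f=lambda x,z,y:g+np.array([x*np.cos(t)+z*np.sin(t),y,-x*np.sin(t)+z*np.cos(t)])
    print(d,[ (proj("top",f(*q))-[30,110])*3 for q in((-.019,-.1205,-.05),(.051,-.0085,-.048))],[ (proj("scene",f(*q))-[300,130])*3 for q in((.051,-.0085,-.045),(.051,-.0085,.045),(.051,-.1205,.05),(.086,-.0545,.045))])
E
```

```text
[0.5786 0.2139 0.2271] 0.004822241643583027
[ 0.0364 -0.0511 -0.0309] 0.047715814280015645 30.83266044051311
0 [array([329.8693, 352.6112]), array([276.3299, 213.3795])] [array([226.4279, 278.7472]), array([393.4335, 356.6508]), array([356.4476, 532.8858]), array([338.5454, 468.0614])]
10 [array([326.946 , 386.9643]), array([280.8608, 219.5863])] [array([226.3829, 290.917 ]), array([391.7339, 368.9723]), array([373.5822, 519.886 ]), array([343.9139, 478.2124])]
15 [array([324.9199, 403.6239]), array([282.9717, 223.6405])] [array([227.0022, 296.1516]), array([391.5228, 374.1874]), array([382.7276, 511.282 ]), array([347.6785, 481.0323])]
20 [array([322.5231, 419.8241]), array([284.9616, 228.2796])] [array([228.0354, 300.7715]), array([391.7321, 378.7259]), array([392.1718, 501.4018]), array([352.0946, 482.3827])]
25 [array([319.7607, 435.4757]), array([286.8188, 233.4639])] [array([229.4681, 304.7488]), array([392.3533, 382.5624]), array([401.854 , 490.3396]), array([357.108 , 482.3022])]
30 [array([316.6394, 450.4874]), array([288.5325, 239.1512])] [array([231.2825, 308.0619]), array([393.3745, 385.6778]), array([411.7163, 478.1876]), array([362.6634, 480.8381])]
```

Tipped about 26° (front-bottom and rear-bottom corners agree to a few degrees). The strip is over the wall top, and I estimate its edge at (0.596, 0.265, 0.171). Next I lift slightly, back off so the edge is above the slot, and look.

Call:
{"name": "play_rows", "arguments": {"series": [{"grip":-1,"dx":0,"dy":0,"dz":-0.25,"twist":0},{"grip":-1,"dx":0.2,"dy":0,"dz":0,"twist":0},{"grip":-1,"dx":0.3,"dy":0,"dz":0,"twist":0},{"grip":-1,"dx":0.25,"dy":0,"dz":0,"twist":0},{"grip":-1,"dx":0.15,"dy":0,"dz":0,"twist":0},{"grip":-1,"dx":0,"dy":0,"dz":0,"twist":0},{"grip":-1,"dx":0,"dy":0,"dz":0,"twist":0}]}}

```text
t: 12.8
eef_pos: [0.5188, 0.265, 0.2453]
ee_rot: [[-1.0, 0.003, 0.0], [0.003, 1.0, 0.0], [-0.0, 0.0, -1.0]]
wrist_force: [0.4, -0.2, -2.3]
gripper_width: 0.0119
```

```bash
python3 snap.py scene a6 300 130 500 330 3;python3 snap.py top b6 30 110 230 310 3
python3 - <<'E'
from h import *
from station import sensors
np.set_printoptions(precision=1,suppress=True)
g=sensors.observe()["eef_pos"]+[0,0,.019]
for d in (15,20,25,30):
    t=np.radians(d);f=lambda x,z,y:g+np.array([x*np.cos(t)+z*np.sin(t),y,-x*np.sin(t)+z*np.cos(t)])
    print(d,"top",[ (proj("top",f(*q))-[30,110])*3 for q in((-.019,-.1205,-.05),(.051,-.0085,-.048))],"scene",[ (proj("scene",f(*q))-[300,130])*3 for q in((.051,-.0085,-.045),(.051,-.0085,.045),(.051,-.1205,.05),(.086,-.0545,.045))],"edge",(f(.086,-.0545,0)*1000))
E
```

```text
12.85 [19.  20.7  7.7 77.  -0.  19.2] [0.5191 0.2649 0.2452]
12.9 [19.  20.7  7.7 77.  -0.  19.2] [0.5192 0.2649 0.2451]
15 top [array([321.5, 442.8]), array([278.9, 265.2])] scene [array([252.4, 267.2]), array([416. , 341.8]), array([404.8, 480.3]), array([372.3, 447.7])] edge [588.2 264.9 189.2]
20 top [array([319.1, 459.4]), array([280.9, 269.7])] scene [array([253.3, 271.9]), array([416.1, 346.5]), array([413.9, 470.8]), array([376.4, 449.4])] edge [581.4 264.9 183.4]
25 top [array([316.3, 475.4]), array([282.8, 274.7])] scene [array([254.5, 276. ]), array([416.6, 350.4]), array([423.2, 460.2]), array([381. , 449.7])] edge [574.1 264.9 178.3]
30 top [array([313.1, 490.9]), array([284.5, 280.3])] scene [array([256.2, 279.4]), array([417.4, 353.7]), array([432.7, 448.5]), array([386.2, 448.6])] edge [566.4 264.9 173.9]
```

View pics/a6.png

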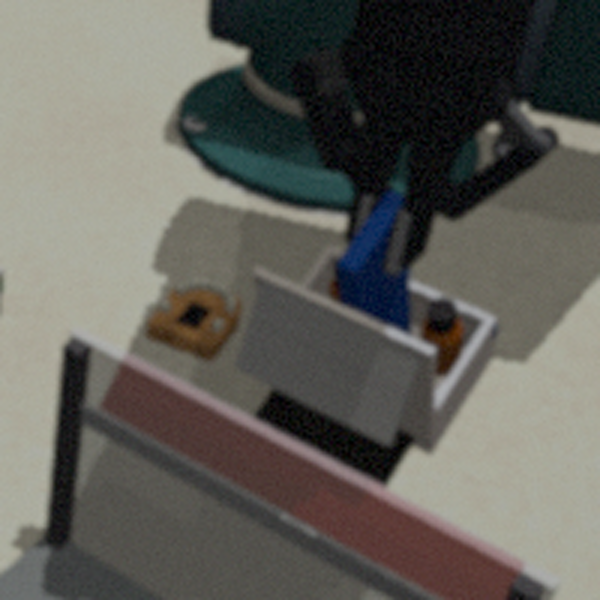

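View pics/b6.png

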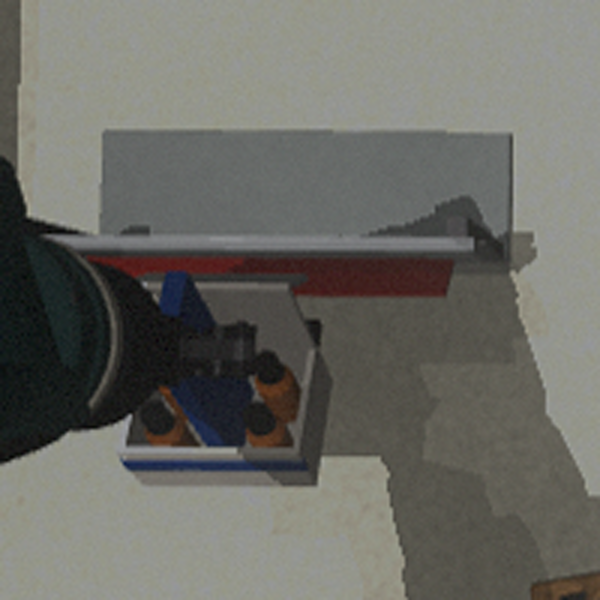

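```bash
python3 - <<'E'
from h import *
import cv2
print(plane("top",(305/3+30,275/3+110),.175), tri((388/3+300,443/3+130),(100,200))[0], plane("scene",(388/3+300,443/3+130),.175))
im=cv2.imread("pics/b6_full.png");cv2.imwrite("pics/b6z.png",cv2.resize(im[175:230,70:160],None,fx=8,fy=8,interpolation=cv2.INTER_CUBIC))
E
```

```text
[0.56670392 0.22094284 0.175     ] [0.56301655 0.29334172 0.16472143] [0.56324694 0.30905424 0.175     ]
```

View pics/b6z.png

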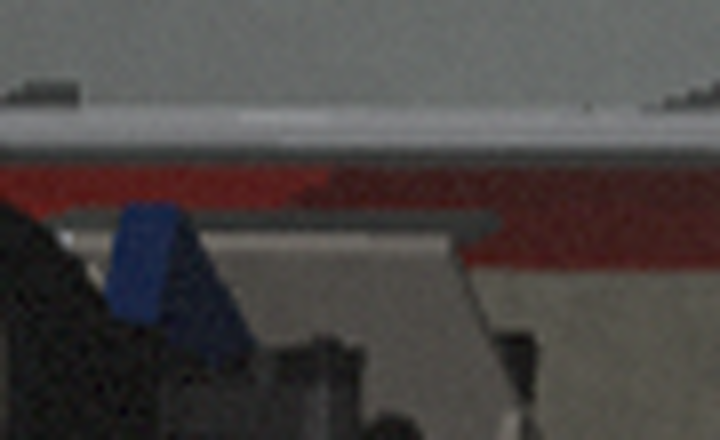

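The strip edge is over the red cleat with 7–10 px of red visible either side: x≈0.567, centred at y≈0.265, z≈0.176, tilt about 27°. Moving 6 mm towards the wall, then down into the slot.

Call:
{"name": "play_rows", "arguments": {"series": [{"grip":-1,"dx":-0.25,"dy":0,"dz":0.1,"twist":0},{"grip":-1,"dx":0,"dy":0,"dz":0.25,"twist":0},{"grip":-1,"dx":0,"dy":0,"dz":0.25,"twist":0},{"grip":-1,"dx":0,"dy":0,"dz":0.25,"twist":0},{"grip":-1,"dx":0,"dy":0,"dz":0.25,"twist":0},{"grip":-1,"dx":0,"dy":0,"dz":0.25,"twist":0},{"grip":-1,"dx":0,"dy":0,"dz":0.15,"twist":0},{"grip":-1,"dx":0,"dy":0,"dz":0,"twist":0}]}}

```text
t: 13.57
eef_pos: [0.525, 0.2647, 0.2066]
ee_rot: [[-1.0, 0.003, -0.001], [0.003, 1.0, -0.0], [0.001, -0.0, -1.0]]
wrist_force: [0.6, -0.1, -2.3]
gripper_width: 0.0114
```

```bash
python3 snap.py scene a7 300 130 500 330 3;python3 snap.py top b7 70 170 170 260 6
```

```text
13.6167 [18.8 21.8  3.5 71.8 -0.  19. ] [0.5252 0.2648 0.2072]
13.6667 [18.8 21.8  3.6 71.8  0.  19. ] [0.5253 0.2649 0.2076]
```

View pics/a7.png

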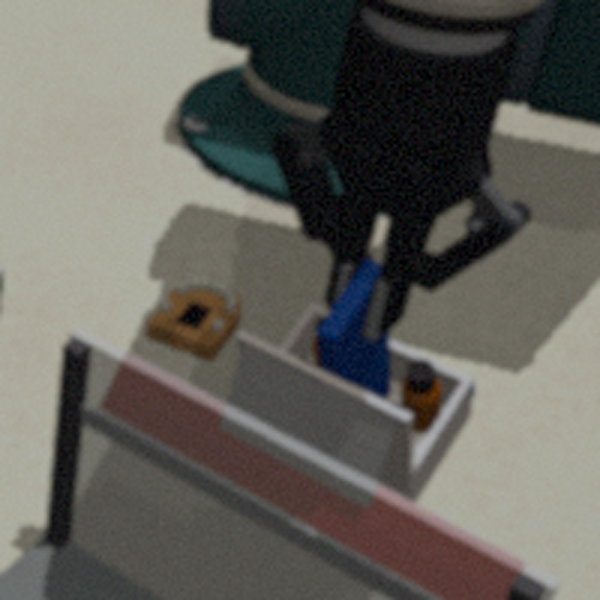

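View pics/b7.png

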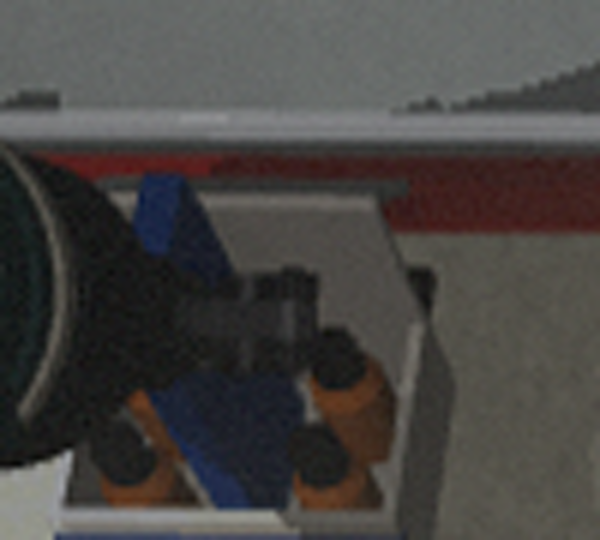

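The strip hangs inside the cleat, in front of the clear wall, with no contact yet (force is only the weight). I'll lower it to the seat, then swing the grip back and down about the strip edge to level it.

Call:
{"name": "play_rows", "arguments": {"series": [{"grip":-1,"dx":-0.08,"dy":0,"dz":0.25,"twist":0},{"grip":-1,"dx":-0.08,"dy":0,"dz":0.2,"twist":0},{"grip":-1,"dx":0,"dy":0,"dz":0.05,"twist":0},{"grip":-1,"dx":0,"dy":0,"dz":0,"twist":0}]}}

```text
t: 14.0
eef_pos: [0.5296, 0.2648, 0.1946]
ee_rot: [[-1.0, 0.004, -0.0], [0.004, 1.0, -0.0], [0.0, -0.0, -1.0]]
wrist_force: [0.9, 0.1, -1.9]
gripper_width: 0.0117
```

Call:
{"name": "play_rows", "arguments": {"series": [{"grip":-1,"dx":0.15,"dy":0,"dz":0.1,"twist":0},{"grip":-1,"dx":0.15,"dy":0,"dz":0.12,"twist":0},{"grip":-1,"dx":0.15,"dy":0,"dz":0.12,"twist":0},{"grip":-1,"dx":0.15,"dy":0,"dz":0.12,"twist":0},{"grip":-1,"dx":0.15,"dy":0,"dz":0.14,"twist":0},{"grip":-1,"dx":0,"dy":0,"dz":0,"twist":0}]}}

```text
t: 14.5
eef_pos: [0.5096, 0.2649, 0.1795]
ee_rot: [[-1.0, 0.003, -0.001], [0.003, 1.0, -0.0], [0.001, -0.0, -1.0]]
wrist_force: [0.6, -0.3, -1.8]
gripper_width: 0.0117
```

```bash
python3 snap.py scene a8 300 130 500 330 3;python3 snap.py top b8 70 170 170 260 6
```

```text
14.55 [19.3 21.1 -1.9 67.1  0.  19.5] [0.5098 0.2649 0.1797]
14.6 [19.3 21.1 -1.9 67.1  0.  19.5] [0.51   0.2649 0.1797]
```

View pics/a8.png

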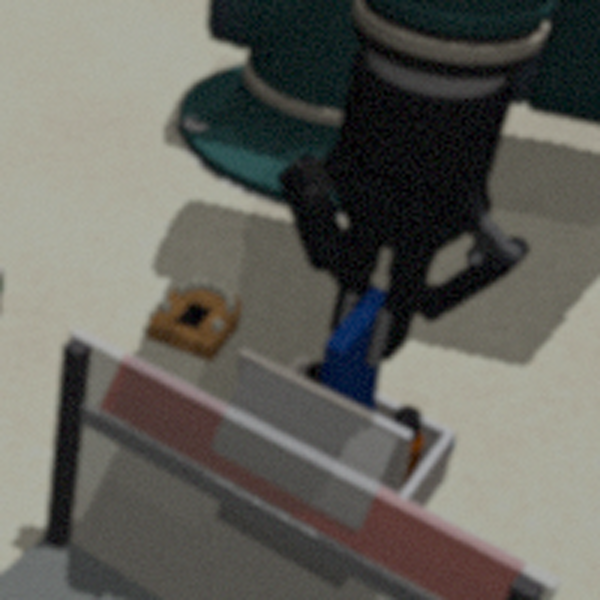

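View pics/b8.png

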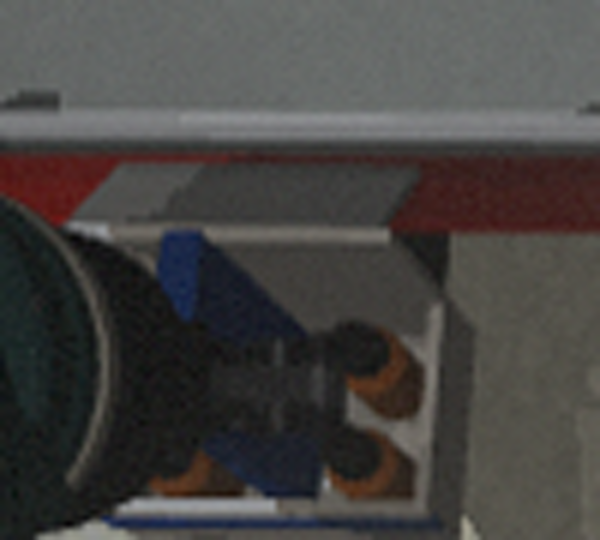

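It is levelling with the strip captured in the cleat. Continuing the second half.

Call:
{"name": "play_rows", "arguments": {"series": [{"grip":-1,"dx":0.12,"dy":0,"dz":0.14,"twist":0},{"grip":-1,"dx":0.12,"dy":0,"dz":0.16,"twist":0},{"grip":-1,"dx":0.12,"dy":0,"dz":0.18,"twist":0},{"grip":-1,"dx":0.1,"dy":0,"dz":0.18,"twist":0},{"grip":-1,"dx":0.05,"dy":0,"dz":0.14,"twist":0},{"grip":-1,"dx":0,"dy":0,"dz":0,"twist":0}]}}

```text
t: 15.1
eef_pos: [0.4973, 0.2649, 0.1592]
ee_rot: [[-1.0, 0.003, -0.001], [0.003, 1.0, -0.0], [0.001, -0.0, -1.0]]
wrist_force: [2.2, 0.0, -1.4]
gripper_width: 0.0114
```

```bash
python3 snap.py scene a9 300 130 500 330 3;python3 snap.py top b9 70 170 170 260 6
python3 - <<'E'
from h import *
np.set_printoptions(precision=1,suppress=True)
g=np.array([.582,.265,.1215])
for d in (0,5,10):
    t=np.radians(d);f=lambda x,z,y:g+np.array([x*np.cos(t)+z*np.sin(t),y,-x*np.sin(t)+z*np.cos(t)])
    P=lambda n,o,k,q:(proj(n,f(q[0]-.069,q[2]-.066,q[1]))-o)*k
    L=[(.069,-.045,.066),(.069,.045,.066),(.035,-.045,.112),(.035,.045,.112),(-.035,-.05,0),(.035,.05,0),(.026,0,.14)]
    print(d,"top",[P("top",[70,170],6,q) for q in L],"\n  scene",[P("scene",[300,130],3,q) for q in L])
E
```

```text
15.15 [19.8 20.6 -5.9 63.6  0.  19.9] [0.4974 0.2649 0.1595]
15.2 [19.7 20.6 -5.9 63.6  0.  19.9] [0.4974 0.2649 0.1597]
0 top [array([420.6, 154.9]), array([124. , 152.4]), array([378.6, 256.4]), array([ 65.8, 254. ]), array([479.3, 492.3]), array([175.5, 275.5]), array([190.3, 280.9])] 
  scene [array([204.9, 456.8]), array([351.9, 538.2]), array([249.2, 364.3]), array([400.2, 439.9]), array([273.7, 446.9]), array([366.3, 592.5]), array([340.1, 352.3])]
5 top [array([420.6, 154.9]), array([124. , 152.4]), array([376.4, 241.5]), array([ 62.7, 239.1]), array([472.3, 509.3]), array([171.8, 292.2]), array([186.9, 256.7])] 
  scene [array([204.9, 456.8]), array([351.9, 538.2]), array([246. , 363.9]), array([397.7, 439.9]), array([280.4, 431.7]), array([372.1, 583. ]), array([335.2, 353. ])]
10 top [array([420.6, 154.9]), array([124. , 152.4]), array([374.6, 225.9]), array([ 60.1, 223.4]), array([465. , 524.2]), array([167.6, 308. ]), array([184.3, 231.4])] 
  scene [array([204.9, 456.8]), array([351.9, 538.2]), array([242.5, 364.2]), array([394.8, 440.6]), array([286.5, 416.6]), array([377.8, 573.2]), array([329.8, 354.7])]
```

View pics/a9.png

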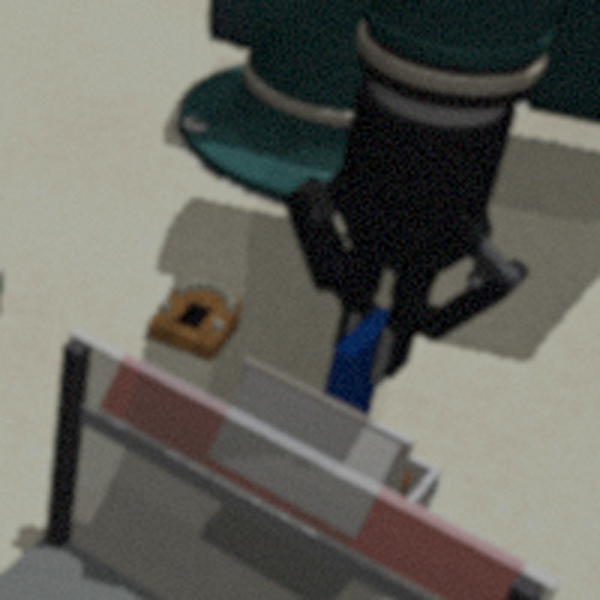

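View pics/b9.png

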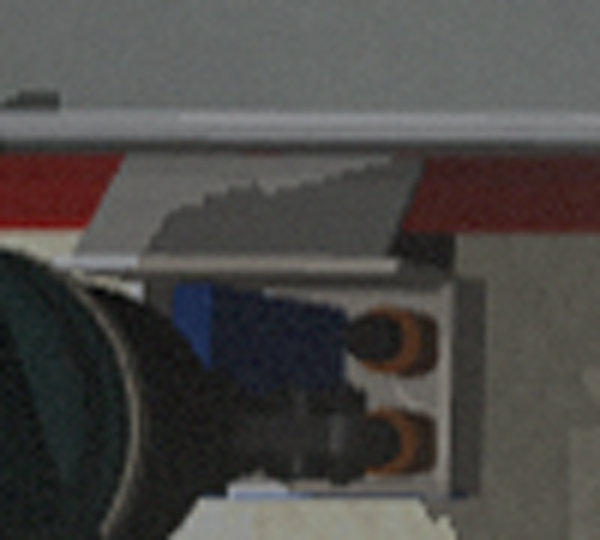

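Nearly level and square: the fin, plate and strip pixels match the 0° home prediction within a few px. I'll seat it with a small downward nudge, then open.

Call:
{"name": "play_rows", "arguments": {"series": [{"grip":-1,"dx":0,"dy":0,"dz":0.1,"twist":0},{"grip":-1,"dx":0,"dy":0,"dz":0.05,"twist":0},{"grip":-1,"dx":0,"dy":0,"dz":0,"twist":0},{"grip":-1,"dx":0,"dy":0,"dz":0,"twist":0}]}}

```text
t: 15.53
eef_pos: [0.4979, 0.265, 0.1575]
ee_rot: [[-1.0, 0.003, 0.001], [0.003, 1.0, 0.0], [-0.001, 0.0, -1.0]]
wrist_force: [-5.5, -1.6, 18.5]
gripper_width: 0.0117
```

Call:
{"name": "play_rows", "arguments": {"series": [{"grip":-0.6,"dx":0,"dy":0,"dz":0,"twist":0},{"grip":-0.4,"dx":0,"dy":0,"dz":0,"twist":0},{"grip":0,"dx":0,"dy":0,"dz":0,"twist":0},{"grip":0.5,"dx":0,"dy":0,"dz":0,"twist":0},{"grip":1,"dx":0,"dy":0,"dz":0,"twist":0},{"grip":1,"dx":0,"dy":0,"dz":0,"twist":0},{"grip":1,"dx":0,"dy":0,"dz":0,"twist":0},{"grip":1,"dx":0,"dy":0,"dz":0,"twist":0}]}}

```text
t: 16.2
eef_pos: [0.4979, 0.265, 0.1562]
ee_rot: [[-1.0, 0.003, -0.0], [0.003, 1.0, -0.0], [0.0, -0.0, -1.0]]
wrist_force: [-0.3, 0.8, -0.0]
gripper_width: 0.0854
```

```bash
python3 snap.py scene a10 300 130 500 330 3;python3 snap.py top b10 70 170 170 260 6
```

```text
16.25 [19.7 20.7 -6.3 63.  -0.  19.9] [0.4979 0.265  0.1562]
16.3 [19.7 20.7 -6.3 63.   0.  19.9] [0.4979 0.265  0.1563]
```

View pics/a10.png

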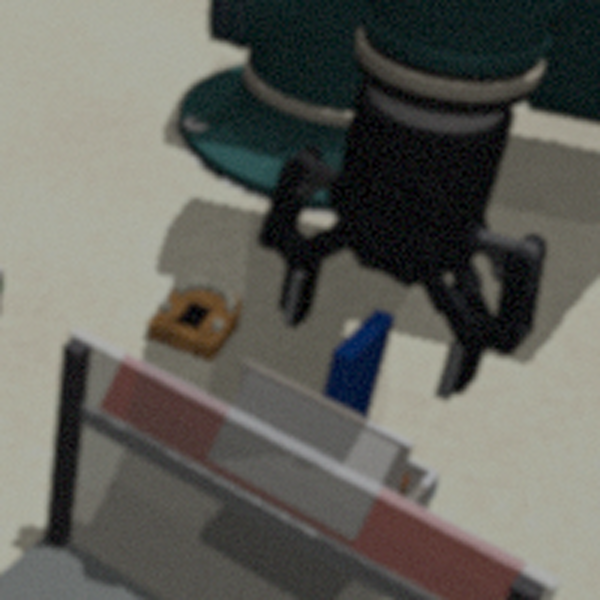

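View pics/b10.png

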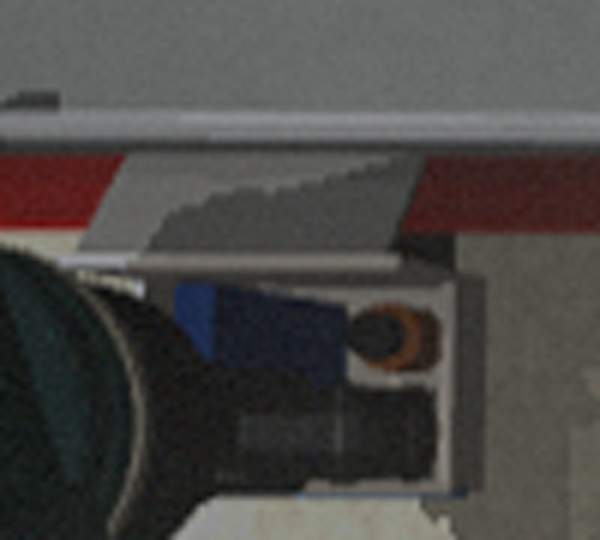

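Released with the wrist force at 0, and the caddy stayed level in the cleat. Retracting straight up, clear of the fin, and checking.

Call:
{"name": "play_rows", "arguments": {"series": [{"grip":1,"dx":0,"dy":0,"dz":-0.5,"twist":0},{"grip":1,"dx":0,"dy":0,"dz":-0.8,"twist":0},{"grip":1,"dx":0,"dy":0,"dz":-0.8,"twist":0},{"grip":1,"dx":0,"dy":0,"dz":-0.8,"twist":0},{"grip":1,"dx":0.5,"dy":0,"dz":-0.8,"twist":0},{"grip":1,"dx":0.9,"dy":0,"dz":-0.8,"twist":0},{"grip":1,"dx":0.9,"dy":0,"dz":0,"twist":0},{"grip":1,"dx":0.9,"dy":0,"dz":0,"twist":0}]}}

```text
t: 16.97
eef_pos: [0.4175, 0.2654, 0.2697]
ee_rot: [[-1.0, 0.004, 0.002], [0.004, 1.0, 0.001], [-0.002, 0.001, -1.0]]
wrist_force: [-0.4, -0.0, -0.0]
gripper_width: 0.0857
```

Call:
{"name": "play_rows", "arguments": {"series": [{"grip":1,"dx":0.9,"dy":0.5,"dz":0,"twist":0},{"grip":1,"dx":0.9,"dy":0.5,"dz":0,"twist":0},{"grip":1,"dx":0.9,"dy":0.5,"dz":0,"twist":0},{"grip":1,"dx":0,"dy":0,"dz":0,"twist":0},{"grip":1,"dx":0,"dy":0,"dz":0,"twist":0}]}}

```text
t: 17.38
eef_pos: [0.3497, 0.3034, 0.2691]
ee_rot: [[-1.0, 0.002, 0.001], [0.002, 1.0, 0.0], [-0.001, 0.0, -1.0]]
wrist_force: [0.7, -0.6, -0.0]
gripper_width: 0.0853
```

```bash
python3 snap.py scene a11 300 130 500 330 3;python3 snap.py top b11 70 170 170 260 6
python3 - <<'E'
import cv2,numpy as np
for n in("scene","top"):
    for nm,f in(("0",f"pics/{n}0.png"),("end",f"pics/{'a11' if n=='scene' else 'b11'}_full.png")):
        H,S,V=cv2.split(cv2.cvtColor(cv2.imread(f),cv2.COLOR_BGR2HSV))
        for c,lo,hi in(("green",45,80),("orange",5,18)):
            m=((H>=lo)&(H<=hi)&(S>120)&(V>60)).astype(np.uint8)
            r=np.zeros_like(m)
            if n=="scene": x0,y0,x1,y1=(260,175,300,215) if c=="green" else (205,140,235,190)
            else: x0,y0,x1,y1=(295,235,320,275) if c=="green" else (400,250,440,290)
            ys,xs=np.nonzero(m[y0:y1,x0:x1]);print(n,nm,c,len(xs),xs.mean()+x0,ys.mean()+y0)
E
```

```text
17.4333 [30.8  8.4 -5.7 75.8 -0.  30.9] [0.3505 0.3031 0.2689]
17.4833 [30.7  8.4 -5.7 75.8 -0.  30.9] [0.3509 0.3029 0.2688]
scene 0 green 87 275.8965517241379 185.20689655172413
scene 0 orange 407 219.4987714987715 160.17199017199016
scene end green 68 275.8970588235294 185.47058823529412
scene end orange 407 219.47665847665849 160.48894348894348
top 0 green 34 311.05882352941177 260.2647058823529
top 0 orange 136 428.93382352941177 272.1029411764706
top end green 33 311.45454545454544 258.8484848484849
top end orange 128 429.546875 272.3984375
```

View pics/a11.png

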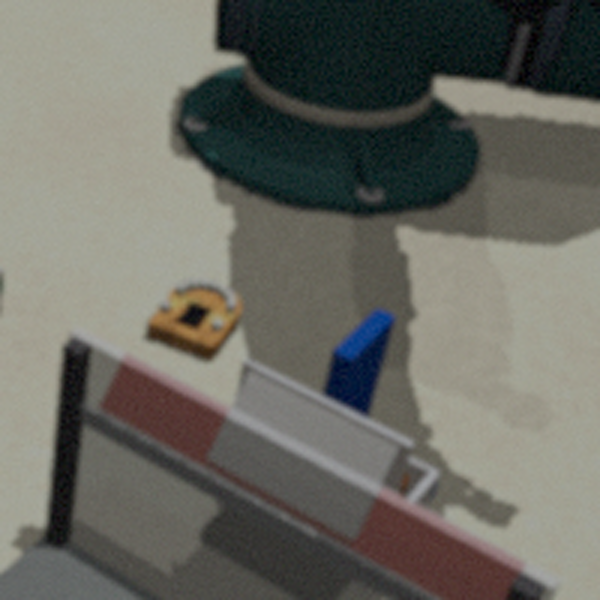

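View pics/b11.png

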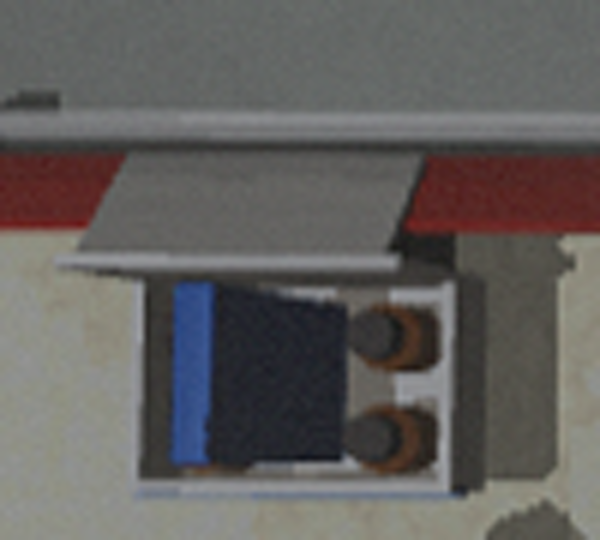

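```bash
python3 - <<'E'
from h import *
print("fin rear top, want .539,.2655,.1955",*tri((346/3+300,353/3+130),(192/6+70,283/6+170)))
print("fin front top, want .487,.2655,.1955",*tri((383/3+300,314/3+130),(193/6+70,463/6+170)))
print("strip edge ends want x.582 z.1215",*tri((358/3+300,538/3+130),(126/6+70,154/6+170)),*tri((208/3+300,458/3+130),(424/6+70,156/6+170)))
from station import workorder,sensors
s=sensors.observe();print(s["wrist_force"],s["gripper_width"])
workorder.job_done()
E
```

```text
fin rear top, want .539,.2655,.1955 [0.53771577 0.266147   0.19481604] 0.003088591313174461
fin front top, want .487,.2655,.1955 [0.48779327 0.26428496 0.19218612] 0.0007182520633775739
strip edge ends want x.582 z.1215 [0.58075456 0.3109719  0.12130501] 0.003304876170575091 [0.58116687 0.22028522 0.12019874] 0.0023141115372761253
[-0.22270827 -0.4117947  -0.32824278] 0.08580999907594326
the job is handed in; nothing more can be done
```

The blue caddy is hanging released on the red cleat, and I handed the job in at about 17.5 s. `job_done` reports no verdict, so the result rests on my own checks.

**What I did:** I gripped the blue fin forward of its middle, carried the caddy high past the others, and tipped it by pushing its foot bar against the wall with the strip above the wall top. I then lowered the strip into the cleat, swung the caddy level about the strip edge, nudged it down (about 18 N), let go and backed off.

**Last checks, from two views:**
- **Strip:** the edge ends measured (0.581, 0.311, 0.121) and (0.581, 0.220, 0.120). The seat line is x 0.582, z 0.1215, mid-cleat y 0.2655, so the strip is within about 2 mm of home and centred.
- **Level and square:** the fin's top corners measured z 0.195 and 0.192, so it is level to within about 3°. The ends of the strip edge agree in x, so it is square to the wall.
- **Released:** the gripper is open and clear, and the wrist force is about 0 N.
- **Other caddies:** the green and orange fins moved by no more than 1.5 px, mostly mask noise from changed shading.

**What disagreed:**
- The first lift left the caddy nearly level (2–5° of tilt) instead of swinging by gravity, hence the tip against the wall.
- The tip came out at about 26–28° rather than 20°, still inside the allowed 8–45°.
- Some corner pairs, including the last strip and fin corners, missed each other by about 3 mm between the two views. One earlier pair was off by 16 mm and I did not use it.

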